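Set the router-lift dial and close its clamp lever

ROBOT

A 7-joint arm with a two-finger parallel gripper is mounted at the origin on the work surface. World frame = base frame: x ahead of the robot, y to its left, z up, the work surface at z = 0. Lengths are in m, angles in degrees, forces in N, time in s.
With the tool pointing down it reaches from about 0.425 to 0.875 m from the base axis. Payload 4.7 kg.
Tool frame: the origin (TCP) lies on the centre line of the jaws, within the pads' length; the fingertips stand 11 mm ahead of it and the grasp point (between the pads) lies 8 mm behind it; z points along the fingers, y is the direction in which the jaws open and shut (so a half turn about z gives the same grasp; the last joint's range is limited). The gripper opens to 87 mm and grips with 3 to 60 N. Pads are 19 mm wide; open, the fingers measure 117 mm over their backs; the gripper's body (75 mm by 190 mm) begins 51 mm behind the grasp point.
Start: joints at [69.448, 18.392, -4.016, 83.108, 1.295, 78.541, -3.26], TCP at [0.237, -0.605, 0.234] pointing down, gripper open.
Joint ranges: [-163.93, 163.93], [-17.29, 119.83], [-79.2, 71.16], [3.27, 140.29], [-89.18, 269.18], [5.43, 117.66], [-154.24, 154.24]. Speed limits (degrees/s): [147.25, 147.25, 180, 180, 180, 180, 180].

INTERFACE

Orientations are given as [roll, pitch, yaw] about the fixed x, y, z axes, in that order (R = Rz(yaw) Ry(pitch) Rx(roll)).
In Python, from cell import env gives the robot as it stands.
- The arm moves only by the tool servo_tool, never from a script. Its argument "moves" is text: rows parted by semicolons, each of 7 numbers parted by spaces: the shift along the tool's x, y, z as a fraction of full scale, then the turn, a rotation vector about the tool's x, y, z as a fraction of full scale, then the gripper's target within -1 to 1 (shut at 1, half-way at 0, fully open at -1). A call has 1 to 20 rows; each row shifts and turns the pose as measured when the row begins, along the tool's axes as they then stand; what a row does not reach is not made up. Full scale, the value 1, is 1000 mm for a shift and 0.5 rad for a turn. A row lasts 1/12 s, in which the tool goes at most 41.7 mm and 7.16 degrees, less where a joint would pass 70% of its speed; a pose out of reach is approached as far as the arm can. A call with a number of a shift or a turn outside -1 to 1 is refused whole. A call with a gripper value outside its range is refused whole. The fingers move at their own pace and stop on an object; "squeeze" is the grip in N (left out, the last holds). Time passes only in rows, so rows that do not move let the fingers close. It gives the time, the measured TCP pose, the force and the opening at its end, in the units of the state.
- env.get_obs(): the state, without advancing time (a new reading comes with each control period).
- env.read_camera(name): name is "scene" or "top" or "wrist"; returns a dict with "img" (420x560x3 uint8, red, green, blue), "range_z" (420x560 float32, m along the optical axis (not along the pixel's ray), 0 where there is no reading), "mtx" (3x3 intrinsics, pixels), "T" (4x4, takes a point from camera to world coordinates); the wrist camera has in their place "hand_eye" (4x4, takes a point from camera to tool coordinates, whose origin is the TCP and whose axes are the flange's). Camera axes: x right, y up, looking along -z (the intrinsics and any distortion apply to the point x, -y, -z); pixel columns grow to the right and rows downward; lengths in m; the calibration is good to about 2 mm. The wrist camera is an equidistant fisheye: a pixel r from the principal point sees the ray r / f radians off the axis. A picture is of the moment at which its call begins: read the wrist's pose just before it.
- env.sign_off(): hands the job in, once; it reports no verdict.
The state is a dict: "time_s": time; "qpos": joint angles; "joint_velocities": joint speeds; "effort": joint torques, N m; "tool_pos": TCP position; "tool_rot": TCP orientation; "force": force on the tool from outside, world axes, zero at the start; "wrist_torque": the same for the moment, N m; "grip_width": finger opening in m.
Only numpy, scipy, OpenCV 4.12 (cv2) and the standard library are available. Lean on these libraries where they do the work, as an engineer would, in place of code of your own. Each camera call takes 0.05 s, during which the arm holds its last target.

TASK

Set the router height: with a fingertip against its post, push the dial round anticlockwise until its index mark lines up with the one long line of the scale, and leave it resting there. Then push the clamp lever all the way over to the right with the fingertips to lock the setting, keeping the mark on the line and leaving the loose things on and around the plate where they are. Push gently and grip nothing.

Things in the scene. Friction and masses are not known exactly. Their poses are not given: they have to be found in the camera images.
- plate: dark steel router-lift plate, 260 x 440 x 18 mm, fixed flat on the bench; origin at the centre of its underside, its +x away from the robot (yaw within 0.3 rad), +y to the left; its top is 18 mm above the bench. The dial is on its left half, the lever on its right. Between them near the far edge a router bit 12 mm thick stands up 20 mm (plate x +85, y -55 mm)
- dial (a joint): angle of the dial in rad, growing anticlockwise seen from above; stiff enough to stay where it is left (about 2 N at the post moves it). Free to turn from -2.0 to 1.6; it starts between -1.55 and -0.95 and has to be turned anticlockwise by 0.65 to 2.25 rad. At 0 the index mark points along the plate's +x
- dial_centre (a point): dial's vertical turning axis, on its top face 29 mm above the bench. Dial: flat aluminium disc 130 mm across with one long black index mark on its face (a radial line out to the rim) and one upright black push post on the side opposite the mark
- index_mark (a point): outer end of the dial's index mark, 67 mm from the dial axis; it turns with the dial
- post_top (a point): centre of the top of the push post on the dial: a round black post 16 mm across, 32 mm high (top 61 mm above the bench), its axis 45 mm from the dial axis, exactly opposite the index mark; it turns with the dial
- long_line (a point): inner end of the long scale line, 67 mm from the dial axis. The fixed aluminium collar (130 to 190 mm across, top 27 mm above the bench) round the dial carries black scale lines every 10 degrees over half its circle; the middle one is the long line, 24 mm long and 3.5 mm wide, the others are 8 mm long and thin. The collar is set at another angle at each start and does not turn
- lever (a joint): angle of the clamp lever in rad: 0 open (points to the robot along the plate's -x), growing anticlockwise seen from above as it swings to the right; the stop is at 1.45. Starts between 0 and 0.3; moves with about 2 N at its end and stays where it is left. It does not turn the dial and does not grip it
- lever_pivot (a point): vertical axis of the clamp lever, 37 mm above the bench, half-way up the bar. The lever is a flat steel bar 14 mm wide, its underside 31 mm and its top 43 mm above the bench, with a round hub of 36 mm at the pivot
- lever_tip (a point): centre of the top of the round black grip at the lever's end, 90 mm from its pivot, 20 mm across, 24 mm high, top 55 mm above the bench
- setup_block: brass setting block 50 x 25 x 25 mm lying on the steel plate near its far right corner; leave it alone. Origin at the centre of its underside
- collet_nut: steel ring nut, 32 mm across and 16 mm high, lying on the steel plate near its edge on the robot's side, between dial and lever; leave it alone. Origin at the centre of its underside
- wrench: open-ended wrench 170 mm long lying on the bench right of the plate; leave it alone
- glue: glue bottle 60 mm across, 150 mm high, standing on the bench left of the plate; leave it alone. Origin at the centre of its underside
- screw_jar: glass jar 60 mm across, 70 mm high, standing on the bench right of the plate; leave it alone. Origin at the centre of its underside

How it is judged (in metres and radians):
On the way, in this order (a step that is already met when the one before it is completed fails the run):
1. the index mark is on the long line and the dial at rest, the lever still open (horizontal distance between index_mark and long_line below 0.004 m and velocity of joint dial between -0.05 and 0.05 rad/s and value of joint lever below 0.6 rad), for 0.4 s.
2. the clamp lever is pushed over with the mark on the line (horizontal distance between index_mark and long_line below 0.004 m and value of joint lever above 1.2 rad), for 0.2 s.
At the end, for the whole second after the job is handed in: the outer end of the index mark is within 4 mm of the inner end of the long line (about 3.5 degrees), the dial is at rest, and the clamp lever stands beyond 1.2 rad of its 1.45 (all of step 2 and velocity of joint dial between -0.05 and 0.05 rad/s); the robot touches nothing.
It fails at once if the lever is gripped or pushed hard (over 35 N) (contact force between the fingers and lever above 35 N).
It fails at once if the dial is gripped or pressed hard (over 25 N) (contact force between the fingers and dial above 25 N).
It fails at once if one of the loose things on the plate or beside it is moved by more than 15 mm or lifted (distance of any of setup_block, collet_nut, wrench, glue, screw_jar from where it was at the start of the episode above 0.015 m).
It also fails if it takes over 72 s, if anything falls off the work surface, if the arm or the gripper's body presses on something with over 40 N, if the wrist force passes 120 N, or if a joint passes its speed limit or range.

## Working session

There is one attempt and no reset: what is moved stays moved. The work goes in short steps, Python scripts to look and compute and a tool call to move; the robot and the scene stay as the last step left them, time stands still between calls to the robot, and variables do not carry over. Pictures are saved under pics/ and viewed, and the job is handed in when it is done.

Besides the shell and the picture viewer there is one more tool, called after ">>>" in YAML: its name, and indented under it one key for each argument. servo_tool: Moves the arm, as the interface text tells. Its arguments: {"type":"object","properties":{"moves":{"type":"string"},"squeeze":{"type":"number"}},"required":["moves"]}

```bash
ls; mkdir -p pics
python3 - <<'E'
from cell import env
import cv2,numpy as np
o=env.get_obs();print(o)
for n in("scene","top","wrist"):
    c=env.read_camera(n);np.savez(f'pics/{n}0.npz',**c)
    cv2.imwrite(f'pics/{n}0.png',c['img'][:,:,::-1])
    print(n,c['mtx'],c.get('T',c.get('hand_eye')),[k for k in c])
E
```

```text
pics
{'time_s': 0.0, 'qpos': array([69.4474805 , 18.4385523 , -4.01604687, 83.17556523,  1.29698811,
       78.54074746, -3.2619688 ]), 'joint_velocities': array([-0.05965835, -0.01121501, -0.04867605,  0.01424071, -0.00900105,
        0.06678434,  0.00954681]), 'effort': array([-2.42066799e-04, -4.91288888e+01, -4.04183641e-01, -3.12529814e+01,
       -6.39472157e-02,  4.35701001e-02,  1.78564374e-04]), 'tool_pos': array([ 0.23650269, -0.60486977,  0.23246152]), 'tool_rot': array([-1.79890493e+02,  7.58824669e-03,  2.13612082e+01]), 'force': array([ 0.66243845, -0.4368868 , -0.54029821]), 'wrist_torque': array([-0.03991681, -0.03461567,  0.04597553]), 'grip_width': 0.08695183037741222}
scene [[473.23571568   0.         285.49779204]
 [  0.         473.23571568 203.96951562]
 [  0.           0.           1.        ]] [[ 0.21856771 -0.63790308  0.7384496   1.4181537 ]
 [ 0.97561897  0.12742189 -0.17869328 -0.22576945]
 [ 0.01989435  0.75950202  0.65020066  0.82287196]
 [ 0.          0.          0.          1.        ]] ['img', 'range_z', 'mtx', 'T']
top [[434.4375547    0.         279.56051567]
 [  0.         434.4375547  208.25376052]
 [  0.           0.           1.        ]] [[ 0.01685434  0.99236229 -0.12220073  0.38403742]
 [-0.99977371  0.0183131   0.01082402  0.01072923]
 [ 0.01297922  0.12199064  0.99244638  1.48898461]
 [ 0.          0.          0.          1.        ]] ['img', 'range_z', 'mtx', 'T']
wrist [[325.1922621    0.         276.58658002]
 [  0.         325.1922621  210.05143077]
 [  0.           0.           1.        ]] [[ 7.92739711e-04  9.66240703e-01  2.57639819e-01  7.12537106e-02]
 [ 9.99999096e-01 -1.04575250e-03  8.45015479e-04 -3.37701374e-05]
 [ 1.08591583e-03  2.57638916e-01 -9.66240658e-01 -1.51594818e-01]
 [ 0.00000000e+00  0.00000000e+00  0.00000000e+00  1.00000000e+00]] ['img', 'range_z', 'mtx', 'hand_eye']
```

View pics/scene0.png

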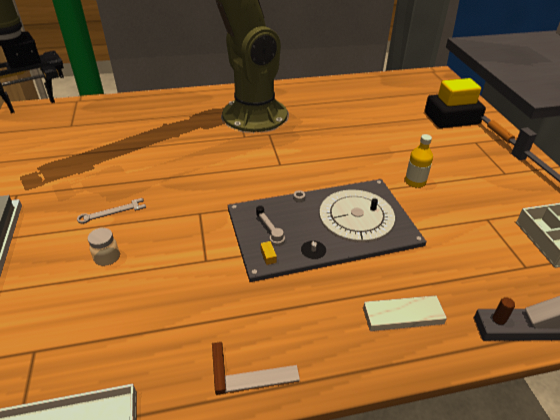

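View pics/top0.png

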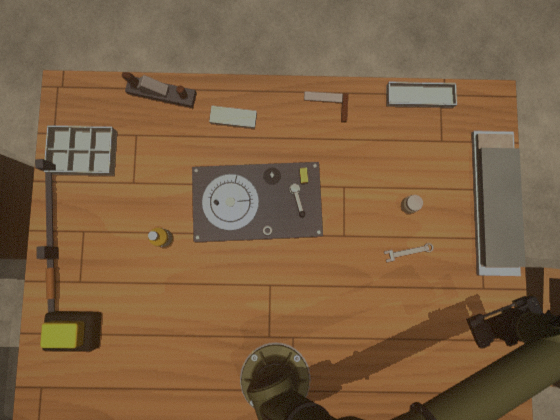

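View pics/wrist0.png

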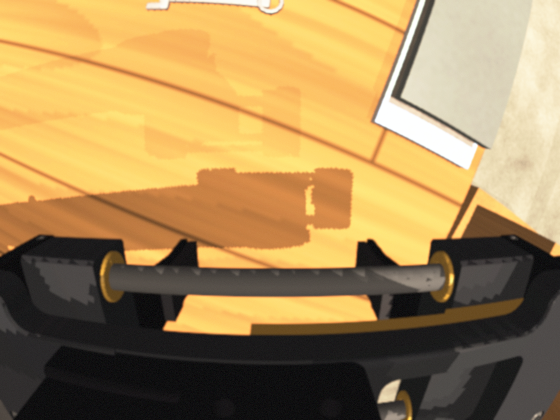

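The scene view shows the plate near (325,228): dial at the right of the picture, post at (374,204), and lever grip at (260,210). In the top view the dial is at about (230,202), the lever pivot at (295,188) and its grip at (302,214). I'll enlarge both crops.

```bash
cat > h.py <<'E'
import numpy as np,cv2
from scipy.spatial.transform import Rotation as R
def ray(c,u,v,tool=None):
    m=c['mtx'];x=(u-m[0,2])/m[0,0];y=(v-m[1,2])/m[1,1]
    if 'T' in c:
        T=c['T'];d=np.array([x,-y,-1.])
    else:
        r=np.hypot(x,y);s=np.sin(r)/r if r>1e-9 else 1
        d=np.array([x*s,-y*s,-np.cos(r)])
        W=np.eye(4);W[:3,:3]=R.from_euler('xyz',tool[1],degrees=True).as_matrix();W[:3,3]=tool[0]
        T=W@c['hand_eye']
    return T[:3,3],T[:3,:3]@d
def onz(c,u,v,z,tool=None):
    o,d=ray(c,u,v,tool);return o+d*(z-o[2])/d[2]
def proj(c,p,tool=None):
    if 'T' in c:T=c['T']
    else:
        W=np.eye(4);W[:3,:3]=R.from_euler('xyz',tool[1],degrees=True).as_matrix();W[:3,3]=tool[0];T=W@c['hand_eye']
    q=np.linalg.inv(T)@np.r_[p,1];x,y,z=q[0],-q[1],-q[2];m=c['mtx']
    if 'T' in c:return m[0,0]*x/z+m[0,2],m[1,1]*y/z+m[1,2]
    r=np.hypot(x,y);t=np.arctan2(r,z);k=t/r
    return m[0,0]*x*k+m[0,2],m[1,1]*y*k+m[1,2]
E
python3 - <<'E'
import cv2,numpy as np
a=cv2.imread('pics/top0.png')[150:255,185:330];cv2.imwrite('pics/top0c.png',cv2.resize(a,None,fx=5,fy=5,interpolation=cv2.INTER_CUBIC))
a=cv2.imread('pics/scene0.png')[170:280,220:430];cv2.imwrite('pics/scene0c.png',cv2.resize(a,None,fx=3.8,fy=3.8,interpolation=cv2.INTER_CUBIC))
E
```

```text
(no output)
```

View pics/top0c.png

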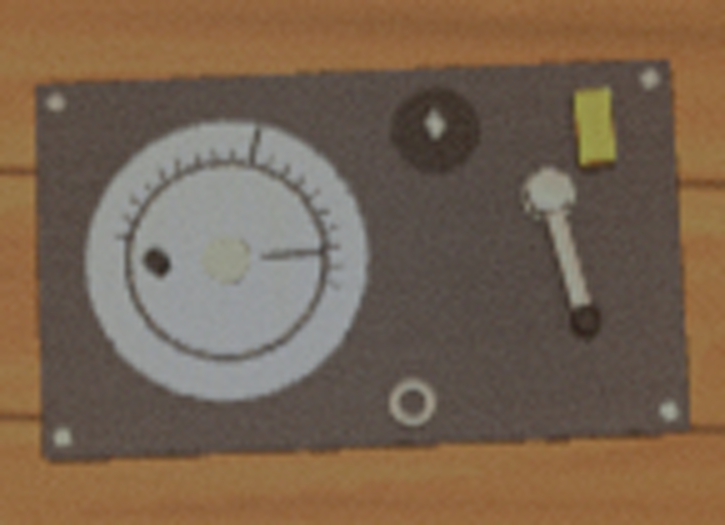

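View pics/scene0c.png

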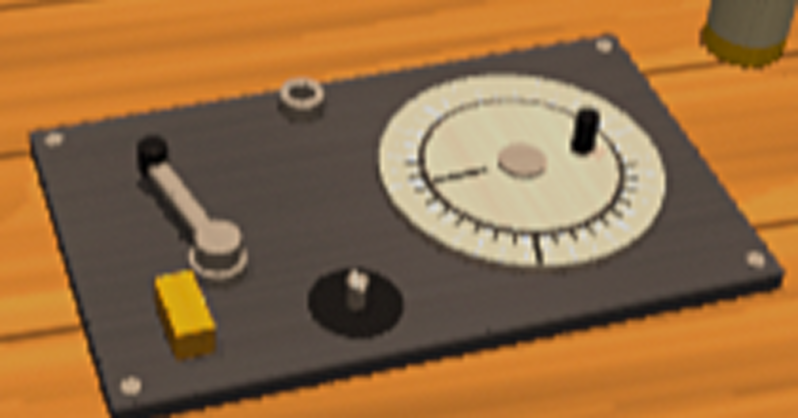

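The enlarged top crop shows the dial ring centre near (227,260), mark end at (325,252), long line inner end at (252,163), post at (157,262), lever pivot at (549,192) and grip at (586,320). Next I'll get positions from both views.

Run:
```python
from h import *
t=dict(np.load('pics/top0.npz'));s=dict(np.load('pics/scene0.npz'))
T=lambda x,y:(185+(x+.5)/5-.5,150+(y+.5)/5-.5)
S=lambda x,y:(220+(x+.5)/3.8-.5,170+(y+.5)/3.8-.5)
# collar outer ellipse via mask
a=dict(centre=((227,259),(522,158),.029),mark=((325,252),(434,181),.029),line=((252,163),(538,236),.027),post=((157,262),(589,113),.061),piv=((549,190),(221,238),.043),tip=((586,320),(152,147),.055),nut=((412,403),(302,93),.034),block=((595,126),(182,302),.043),bit=((435,123),(357,272),.038))
P={}
for k,(p,q,z) in a.items():
    A=onz(t,*T(*p),z);B=onz(s,*S(*q),z);P[k]=(A+B)/2
    o1,d1=ray(t,*T(*p));o2,d2=ray(s,*S(*q))
    l=np.linalg.lstsq(np.c_[d1,-d2],o2-o1,rcond=None)[0];X=(o1+d1*l[0]+o2+d2*l[1])/2
    print(k,A.round(4),B.round(4),'tri',X.round(4))
for V,n in((0,'top'),(1,'scene')):
    pts={k:(onz(t,*T(*v[0]),v[2]) if V==0 else onz(s,*S(*v[1]),v[2])) for k,v in a.items()}
    f=lambda k,c:np.degrees(np.arctan2(*(pts[k]-pts[c])[[1,0]]))
    print(n,'mark',f('mark','centre'),'line',f('line','centre'),'post',f('post','centre'),'lever',f('tip','piv'))
    print({k:np.linalg.norm((pts[k]-pts['centre'])[:2]).round(4) for k in('mark','line','post')},np.linalg.norm((pts['tip']-pts['piv'])[:2]))
# plate corners top
for c in((37,86),(668,60),(690,432),(43,460)):print(onz(t,*T(*c),.018).round(3))
```

```text
centre [0.5841 0.1631 0.029 ] [0.5799 0.1648 0.029 ] tri [0.5837 0.1629 0.0326]
mark [0.5901 0.0969 0.029 ] [0.5903 0.1001 0.029 ] tri [0.5905 0.0983 0.0295]
line [0.6508 0.1483 0.027 ] [0.6517 0.1509 0.027 ] tri [0.6513 0.1496 0.0268]
post [0.5768 0.206  0.061 ] [0.5795 0.2078 0.061 ] tri [0.5775 0.2074 0.0594]
piv [ 0.6332 -0.0539  0.043 ] [ 0.6294 -0.0519  0.043 ] tri [ 0.6328 -0.0532  0.0465]
tip [ 0.5441 -0.0791  0.055 ] [ 0.5496 -0.0809  0.055 ] tri [ 0.5445 -0.0797  0.0504]
nut [0.4883 0.0357 0.034 ] [0.4903 0.0349 0.034 ] tri [0.4884 0.0356 0.0323]
block [ 0.6778 -0.0846  0.043 ] [ 0.6787 -0.0862  0.043 ] tri [ 0.6778 -0.0853  0.0419]
bit [0.6787 0.0239 0.038 ] [0.6704 0.0251 0.038 ] tri [0.6772 0.0234 0.045 ]
top mark -84.79723671984978 line -12.503471175872766 post 99.59994106445306 lever -164.23248442050436
{'mark': np.float64(0.0665), 'line': np.float64(0.0683), 'post': np.float64(0.0435)} 0.0926416379755937
scene mark -80.9020994263108 line -10.989469924035268 post 90.52013702723288 lever -160.001124652049
{'mark': np.float64(0.0656), 'line': np.float64(0.0731), 'post': np.float64(0.043)} 0.08486208790665063
[0.703 0.299 0.018]
[ 0.73  -0.136  0.018]
[ 0.473 -0.153  0.018]
[0.447 0.284 0.018]
```

```bash
cat >> h.py <<'E'
def rel(o,p,yaw):
    "tool-frame delta to world point p & yaw (tool z turn, in full-scale units)"
    M=R.from_euler('xyz',o['tool_rot'],degrees=True).as_matrix()
    d=M.T@(np.array(p)-o['tool_pos'])
    G=R.from_euler('xyz',[180,0,yaw],degrees=True).as_matrix()
    rv=R.from_matrix(M.T@G).as_rotvec()
    return d.round(4),(rv/0.5).round(3)
E
python3 - <<'E'
from h import *
from cell import env
t=dict(np.load('pics/top0.npz'));s=dict(np.load('pics/scene0.npz'))
o=env.get_obs();print(rel(o,[.52,.12,.234],6))
print('glue',onz(t,153,236,.15),onz(s,418,183,0),'jar',onz(t,413,204,.07))
E
```

```text
(array([ 5.28e-01, -5.72e-01, -5.00e-04]), array([-0.003,  0.001,  0.536]))
glue [0.45593512 0.38315853 0.15      ] [4.67950711e-01 3.90405165e-01 1.11022302e-16] jar [ 0.58108135 -0.44593998  0.07      ]
```

>>> servo_tool:
  moves: "0.027 -0.028 0 0 0 0 1;0.027 -0.028 0 0 0 0 1;0.027 -0.028 0 0 0 0 1;0.027 -0.028 0 0 0 0 1;0.027 -0.028 0 0 0 0 1;0.027 -0.028 0 0 0 0 1;0.027 -0.028 0 0 0 0 1;0.027 -0.028 0 0 0 0 1;0.027 -0.028 0 0 0 0 1;0.027 -0.028 0 0 0 0 1;0.027 -0.028 0 0 0 0 1;0.027 -0.028 0 0 0 0 1;0.027 -0.028 0 0 0 0 1;0.027 -0.028 0 0 0 0 1;0.027 -0.028 0 0 0 0 1;0.027 -0.028 0 0 0 0 1"
  squeeze: 5

```text
time_s: 1.48
tool_pos: [0.4799, -0.0142, 0.2253]
tool_rot: [-180.0, 0.5, 20.1]
force: [0.1, 0.4, -0.2]
grip_width: 0.0007
```

Run:
```python
from h import *
from cell import env
o=env.get_obs();print(o['time_s'],o['tool_pos'],o['tool_rot'],o['qpos'],o['grip_width'],rel(o,[.52,.12,.234],6))
```

```text
1.4833 [ 0.47986126 -0.01415836  0.22526978] [-179.96556505    0.45162886   20.1437954 ] [ 37.00712242  -0.51192181 -37.9616505  105.58797777  -0.2057341
  75.25358198 -70.75542774] 0.0006562901081487595 (array([ 0.0838, -0.1121, -0.0093]), array([0.001, 0.016, 0.494]))
```

>>> servo_tool:
  moves: "0.025 -0.033 -0.003 0 0 0.15 1;0.025 -0.033 -0.003 0 0 0.15 1;0.025 -0.033 -0.003 0 0 0.15 1;0.012 -0.016 0 0 0 0.05 1;0 0 0 0 0 0 1;0 0 0 0 0 0 1"

```text
time_s: 1.98
tool_pos: [0.5343, 0.1324, 0.2334]
tool_rot: [-179.7, 0.4, 5.9]
force: [-0.8, -1.0, 0.3]
grip_width: 0.0004
```

Run:
```python
from h import *
from cell import env
o=env.get_obs();print(o['time_s'],o['tool_pos'],o['tool_rot'],o['qpos'],abs(o['joint_velocities']).max())
tool=[o['tool_pos'],o['tool_rot']]
c=env.read_camera('wrist');np.savez('pics/w1.npz',tp=o['tool_pos'],tr=o['tool_rot'],**c)
cv2.imwrite('pics/w1.png',c['img'][:,:,::-1])
```

```text
1.9833 [0.5343242  0.13238603 0.2334401 ] [-179.74165771    0.35095818    5.91253406] [  24.57186556   10.51067689  -45.74497759   95.91325981    7.35504375
   77.08856829 -106.46396169] 1.9426758098901429
```

View pics/w1.png

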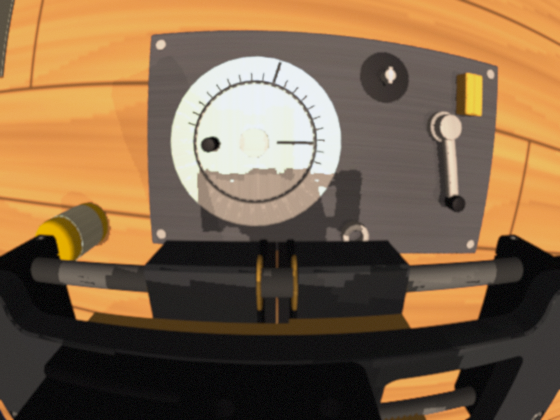

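Run:
```python
import cv2
a=cv2.imread('pics/w1.png')[50:235,165:345];cv2.imwrite('pics/w1c.png',cv2.resize(a,None,fx=3.2,fy=3.2,interpolation=cv2.INTER_CUBIC))
```

```text
(no output)
```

View pics/w1c.png

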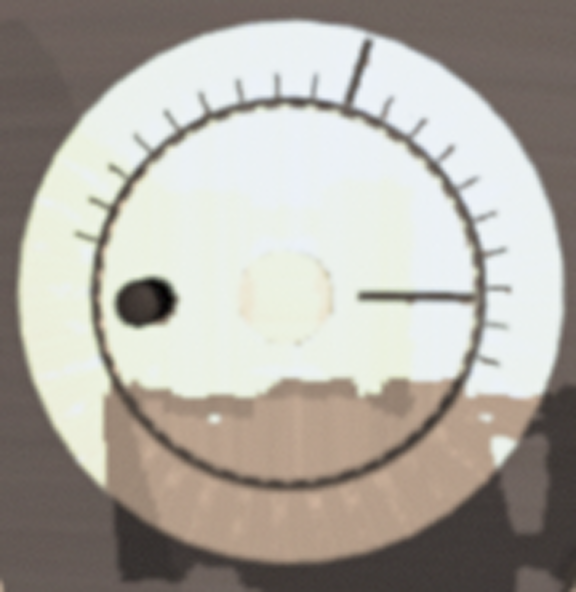

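Run:
```python
from h import *
d=dict(np.load('pics/w1.npz'));tool=[d.pop('tp'),d.pop('tr')]
C=lambda x,y:(165+(x+.5)/3.2-.5,50+(y+.5)/3.2-.5)
o=lambda p,z:onz(d,*C(*p),z,tool)
# collar outer edge points -> circle fit
g=cv2.cvtColor(d['img'],cv2.COLOR_RGB2HSV)
E=[(18,290),(563,292),(292,19),(290,563),(100,98),(487,100),(97,482),(482,484)]
P=np.array([o(p,.027) for p in E])[:,:2]
s=np.linalg.lstsq(np.c_[2*P,np.ones(len(P))],(P**2).sum(1),rcond=None)[0]
c=s[:2];print('collar centre',c,'r',np.hypot(*(P-c).T).round(4))
for n,p,z in(('mark_in',(358,295),.029),('mark_out',(480,298),.029),('line_in',(349,104),.027),('line_out',(369,41),.027),('post',(143,303),.061),('postbase',(170,298),.03),('hub',(287,297),.03)):
    q=o(p,z)[:2];v=q-c;print(n,q.round(4),'r',np.hypot(*v).round(4),'ang',np.degrees(np.arctan2(v[1],v[0])).round(2))
F=lambda u,v,z:onz(d,u,v,z,tool).round(4)
print('piv',F(447,126,.043),'tip',F(456,203,.055),'nut',F(355,236,.034),'blk',F(470,94,.043))
```

```text
collar centre [0.58315929 0.16391129] r [0.0959 0.0955 0.096  0.0962 0.0956 0.0963 0.0959 0.0958]
mark_in [0.5856 0.1393] r 0.0247 ang -84.25
mark_out [0.5893 0.0979] r 0.0663 ang -84.71
line_in [0.6508 0.1492] r 0.0692 ang -12.29
line_out [0.6735 0.1448] r 0.0924 ang -11.96
post [0.5789 0.2064] r 0.0427 ang 95.73
postbase [0.5788 0.2034] r 0.0398 ang 96.35
hub [0.5826 0.1632] r 0.0009 ang -129.29
piv [ 0.632  -0.0509  0.043 ] tip [ 0.5466 -0.0743  0.055 ] nut [0.4889 0.0372 0.034 ] blk [ 0.676  -0.0778  0.043 ]
```

Run:
```python
from h import *
from cell import env
o=env.get_obs();print(o['time_s'],o['tool_pos'],rel(o,[.6105,.2115,.234],5.4))
```

```text
2.0333 [0.53418986 0.13203555 0.23340635] (array([ 0.084 , -0.0712, -0.0008]), array([-0.009,  0.012,  0.016]))
```

>>> servo_tool:
  moves: "0.03 -0.025 0 0 0 0 1;0.03 -0.025 0 0 0 0 1;0.02 -0.018 0 0 0 0.02 1;0.006 -0.005 0.01 0 0 0 1;0 0 0.03 0 0 0 1;0 0 0.03 0 0 0 1;0 0 0.03 0 0 0 1;0 0 0 0 0 0 1;0 0 0 0 0 0 1"

```text
time_s: 2.78
tool_pos: [0.6131, 0.1913, 0.1252]
tool_rot: [179.1, 0.7, 4.1]
force: [0.7, 0.9, 0.1]
grip_width: 0.0
```

Run:
```python
from h import *
from cell import env
o=env.get_obs();print(o['time_s'],o['tool_pos'],o['tool_rot'],o['qpos'],rel(o,[.6105,.2115,.053],5.4),o['force'])
```

```text
2.7833 [0.61305657 0.19125185 0.12524218] [179.09223255   0.67391395   4.10271308] [  12.54220712   28.20680421  -43.01740066   89.76672055   20.54541681
   71.03923327 -120.05994005] (array([-0.0003, -0.0215,  0.0719]), array([ 0.031,  0.024, -0.045])) [0.65964013 0.8599071  0.12742875]
```

>>> servo_tool:
  moves: "0 -0.01 0.01 0.01 0.01 -0.02 1;0 -0.01 0.02 0.01 0.01 -0.02 1;0 -0.002 0.02 0.01 0 0 1;0 0 0.01 0 0 0 1;0 0 0 0 0 0 1;0 0 0 0 0 0 1"

```text
time_s: 3.28
tool_pos: [0.6157, 0.2111, 0.0708]
tool_rot: [180.0, -0.6, 5.1]
force: [0.7, 1.0, -0.1]
grip_width: 0.0004
```

Run:
```python
from h import *
from cell import env
o=env.get_obs();print(o['time_s'],o['tool_pos'],o['tool_rot'],rel(o,[.6105,.2115,.053],5.4),o['force'])
c=env.read_camera('wrist')
cv2.imwrite('pics/w2.png',c['img'][:,:,::-1])
```

```text
3.2833 [0.61566995 0.2111218  0.07084156] [179.96298359  -0.63868469   5.05760042] (array([-0.0053, -0.0008,  0.0178]), array([ 0.001, -0.022, -0.012])) [ 0.66102861  1.00701457 -0.06167911]
```

View pics/w2.png

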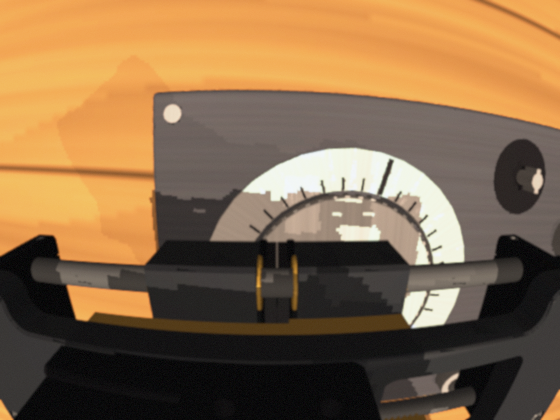

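The long line shows at (385,177), clear of the hand, while the post is hidden behind the fingers. I'll descend and then creep on until it touches.

>>> servo_tool:
  moves: "-0.003 -0.001 0.01 0 -0.01 0 1;0 0 0.008 0 -0.01 0 1;0 0 0 0 0 0 1;0 0 0 0 0 0 1"

```text
time_s: 3.67
tool_pos: [0.615, 0.2124, 0.0553]
tool_rot: [180.0, -0.4, 5.0]
force: [-0.3, -0.5, -0.2]
grip_width: 0.0007
```

>>> servo_tool:
  moves: "-0.004 0 0 0 0 0 1;-0.004 0 0 0 0 0 1;0 0 0 0 0 0 1"

```text
time_s: 3.92
tool_pos: [0.6065, 0.2117, 0.0554]
tool_rot: [-180.0, -0.4, 5.0]
force: [-0.0, 0.1, -0.7]
grip_width: 0.0004
```

>>> servo_tool:
  moves: "-0.004 0 0.001 0 0.005 0 1;-0.004 0 0 0 0 0 1;-0.002 0 0 0 0 0 1;-0.002 0 0 0 0 0 1;0 0 0 0 0 0 1"

```text
time_s: 4.33
tool_pos: [0.5942, 0.2105, 0.0551]
tool_rot: [180.0, -0.7, 5.0]
force: [0.9, -0.0, -0.0]
grip_width: 0.0004
```

>>> servo_tool:
  moves: "-0.0025 -0.001 0 0 0 -0.1 1;-0.0025 -0.001 0 0 0 -0.1 1;-0.0025 -0.001 0 0 0 -0.1 1;-0.0025 -0.001 0 0 0 -0.1 1"

```text
time_s: 4.67
tool_pos: [0.587, 0.212, 0.0558]
tool_rot: [179.8, -1.1, 16.8]
force: [3.1, 0.0, -1.5]
grip_width: 0.0006
```

```bash
cat > st.py <<'E'
from h import *
from cell import env
o=env.get_obs();p=o['tool_pos'];c=np.array([.583,.1637]);v=p[:2]-c
y=o['tool_rot'][2];th=np.radians(y);X=np.array([np.cos(th),np.sin(th)]);Y=np.array([np.sin(th),-np.cos(th)])
print('t',o['time_s'],p.round(4),o['tool_rot'].round(2),'F',o['force'].round(1),'j7',o['qpos'].round(0))
print('tool-frame off',(v@X).round(4),(v@Y).round(4),'(want .018,-.045)')
# post direction if touching face at .0175: solve post pos
# post angle a: post=c+.045(cos a,sin a), (p-post).X = .0175
k=(v@X-.0175)/.045
print('post ang est',y+90-np.degrees(np.arcsin(k)))
E
python3 st.py
```

```text
t 4.6667 [0.587  0.212  0.0558] [179.78  -1.1   16.8 ] F [ 3.1  0.  -1.5] j7 [  13.   30.  -45.   98.   24.   61. -113.]
tool-frame off 0.0178 -0.0451 (want .018,-.045)
post ang est 106.43455190457414
```

Contact at about 3 N, and the dial is turning.

>>> servo_tool:
  moves: "-0.0025 -0.001 0 0 0.01 -0.1 1;-0.0025 -0.001 0 0 0 -0.1 1;-0.0025 -0.001 0 0 0.01 -0.1 1;-0.0025 -0.001 0 0 0 -0.1 1;-0.0025 -0.001 0 0 0 -0.1 1;-0.0025 -0.001 0 0 0 -0.1 1"

```text
time_s: 5.17
tool_pos: [0.5752, 0.2126, 0.0566]
tool_rot: [179.2, -2.2, 34.8]
force: [1.9, 0.9, -0.8]
grip_width: 0.0005
```

```bash
python3 st.py
python3 - <<'E'
from h import *
from cell import env
c=env.read_camera('top');cv2.imwrite('pics/t3.png',cv2.resize(c['img'][150:255,185:330,::-1],None,fx=5,fy=5,interpolation=cv2.INTER_CUBIC))
c=env.read_camera('wrist');cv2.imwrite('pics/w3.png',c['img'][:,:,::-1])
E
```

```text
t 5.1667 [0.5752 0.2126 0.0566] [179.22  -2.2   34.83] F [ 1.9  0.9 -0.8] j7 [ 17.  29. -49. 100.  26.  60. -97.]
tool-frame off 0.0215 -0.0446 (want .018,-.045)
post ang est 119.72968438169512
```

View pics/t3.png

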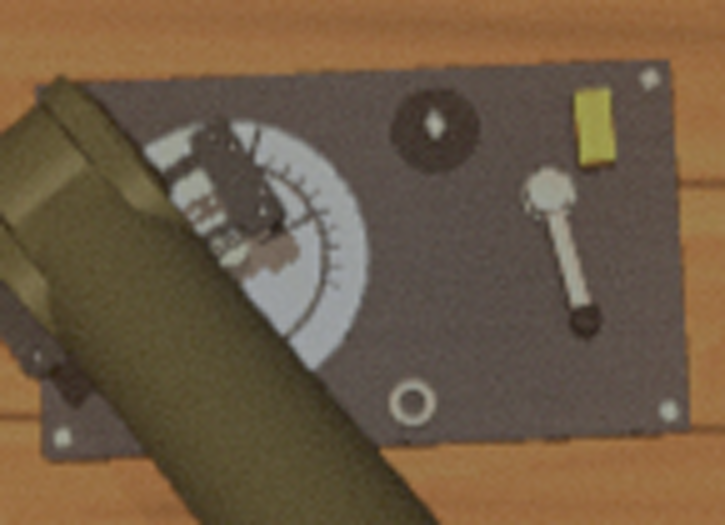

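View pics/w3.png

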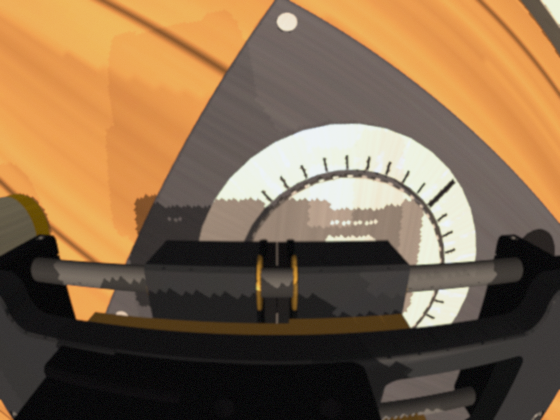

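```bash
cat >> st.py <<'E'
import sys
for a in map(float,sys.argv[1:]):
    ps=a-90;t=np.radians(ps);X=np.array([np.cos(t),np.sin(t)]);Y=np.array([np.sin(t),-np.cos(t)])
    print(a,rel(o,np.r_[c+.0175*X-.045*Y,.054],ps))
E
python3 st.py 125 130 140
```

```text
t 5.2667 [0.5747 0.2123 0.0566] [179.23  -2.13  34.7 ] F [-0.1  0.7 -0. ] j7 [ 17.  29. -49. 100.  26.  60. -97.]
tool-frame off 0.0209 -0.0447 (want .018,-.045)
post ang est 120.40715088387206
125.0 (array([-0.0037, -0.0004,  0.0024]), array([ 0.027, -0.074, -0.011]))
130.0 (array([-0.0077, -0.0018,  0.0022]), array([ 0.03 , -0.073, -0.186]))
140.0 (array([-0.0159, -0.0034,  0.0019]), array([ 0.037, -0.07 , -0.535]))
```

>>> servo_tool:
  moves: "-0.003 -0.0005 0.0005 0.006 -0.015 -0.06 1;-0.003 -0.0005 0.0005 0.006 -0.015 -0.09 1;-0.003 -0.001 0 0.006 -0.015 -0.09 1;-0.003 -0.001 0 0.006 -0.015 -0.09 1;-0.003 -0.001 0 0.006 -0.01 -0.09 1;0 0 0 0 0 0 1"

```text
time_s: 5.77
tool_pos: [0.5635, 0.2094, 0.0571]
tool_rot: [179.9, -0.5, 46.7]
force: [-0.2, -0.2, -1.0]
grip_width: 0.0005
```

```bash
python3 st.py 150 155 160
```

```text
t 5.7667 [0.5635 0.2094 0.0571] [179.92  -0.53  46.7 ] F [-0.2 -0.2 -1. ] j7 [ 19.  30. -52. 100.  27.  62. -86.]
tool-frame off 0.0199 -0.0455 (want .018,-.045)
post ang est 133.61109172240327
150.0 (array([-0.0133, -0.0023,  0.003 ]), array([ 0.005, -0.018, -0.464]))
155.0 (array([-0.0175, -0.0027,  0.0029]), array([ 0.006, -0.018, -0.639]))
160.0 (array([-0.0217, -0.0027,  0.0029]), array([ 0.007, -0.018, -0.813]))
```

>>> servo_tool:
  moves: "-0.003 -0.0005 0.0005 0 -0.005 -0.1 1;-0.003 -0.0005 0.0005 0 -0.005 -0.1 1;-0.003 -0.001 0 0 -0.005 -0.1 1;-0.003 -0.001 0.0005 0 -0.005 -0.1 1;-0.003 -0.001 0 0 0 -0.1 1;-0.002 0 0 0 0 -0.08 1;0 0 0 0 0 0 1"

```text
time_s: 6.35
tool_pos: [0.5525, 0.2039, 0.0577]
tool_rot: [179.8, -0.6, 63.2]
force: [0.1, 0.4, -0.8]
grip_width: -0.0002
```

```bash
python3 st.py 160 168
python3 - <<'E'
from h import *
from cell import env
o=env.get_obs()
c=env.read_camera('wrist');cv2.imwrite('pics/w4.png',c['img'][:,:,::-1])
c=env.read_camera('scene');np.savez('pics/s4.npz',**c);cv2.imwrite('pics/s4.png',cv2.resize(c['img'][170:280,220:430,::-1],None,fx=3.8,fy=3.8,interpolation=cv2.INTER_CUBIC))
E
```

```text
t 6.35 [0.5525 0.2039 0.0577] [179.8   -0.57  63.16] F [ 0.1  0.4 -0.8] j7 [ 22.  30. -56. 102.  28.  62. -70.]
tool-frame off 0.0221 -0.0454 (want .018,-.045)
post ang est 147.27747875275435
160.0 (array([-0.0101, -0.0014,  0.0036]), array([ 0.008, -0.019, -0.239]))
168.0 (array([-0.0168, -0.0026,  0.0036]), array([ 0.01 , -0.019, -0.518]))
```

View pics/w4.png

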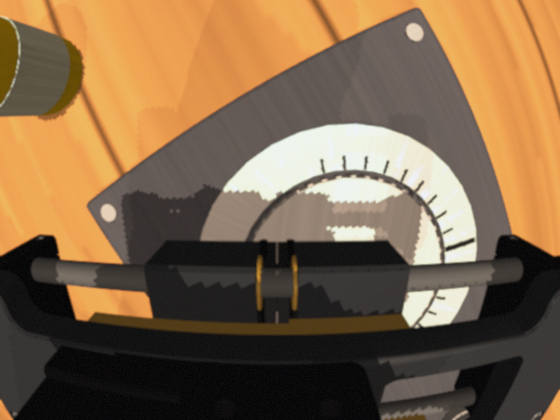

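View pics/s4.png

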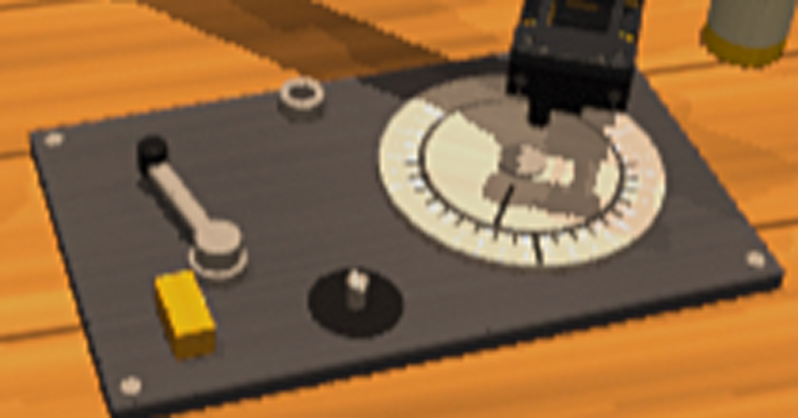

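In the scene crop the mark now runs from (511,187) to (497,230), and the long line starts at (538,236). I'll work out the angle still left.

Run:
```python
from h import *
s=dict(np.load('pics/s4.npz'))
S=lambda x,y:(220+(x+.5)/3.8-.5,170+(y+.5)/3.8-.5)
a=onz(s,*S(511,187),.029);b=onz(s,*S(497,230),.029);l=onz(s,*S(538,236),.027);l2=onz(s,*S(542,263),.027)
f=lambda v:np.degrees(np.arctan2(v[1],v[0]))
# scene-consistent centre = line intersection of line direction; use collar ellipse centre fit
E=[(379,150),(665,172),(500,74),(545,267),(622,108),(410,212),(640,232)]
P=np.array([onz(s,*S(*p),.027) for p in E])[:,:2]
k=np.linalg.lstsq(np.c_[2*P,np.ones(len(P))],(P**2).sum(1),rcond=None)[0];c=k[:2];print(c,np.hypot(*(P-c).T))
print(f(b-a),f(b[:2]-c),np.hypot(*(b[:2]-c)),f(l[:2]-c),f(l2[:2]-c),np.hypot(*(l[:2]-c)),'gap',np.hypot(*(b-l)[:2]))
```

```text
[0.58286865 0.16459277] [0.09642159 0.09458196 0.09533167 0.09816034 0.09649232 0.09313592
 0.09409182]
-30.82555919843438 -32.67970087462355 0.07155053977906228 -11.262397939159861 -11.892124365535377 0.07014387107098725 gap 0.026365199201210367
```

>>> servo_tool:
  moves: "-0.003 -0.0003 0.001 0 -0.005 -0.03 1;-0.003 -0.0003 0.001 0 -0.005 -0.06 1;-0.003 -0.0003 0 0 -0.005 -0.06 1;-0.003 -0.0005 0 0 0 -0.06 1;-0.002 0 0 0 0 -0.04 1;0 0 0 0 0 0 1"

```text
time_s: 6.95
tool_pos: [0.5459, 0.1962, 0.0569]
tool_rot: [179.7, -0.5, 70.4]
force: [0.5, 0.3, -0.2]
grip_width: 0.0011
```

```bash
cat > look.py <<'E'
import sys
from h import *
from cell import env
c=env.read_camera('scene');np.savez(f'pics/{sys.argv[1]}.npz',**c);cv2.imwrite(f'pics/{sys.argv[1]}.png',cv2.resize(c['img'][185:250,310:400,::-1],None,fx=8,fy=8,interpolation=cv2.INTER_CUBIC))
E
python3 st.py 160 168;python3 look.py s5
```

```text
t 6.95 [0.5459 0.1962 0.0569] [179.72  -0.5   70.41] F [ 0.5  0.3 -0.2] j7 [ 25.  30. -58. 103.  29.  62. -63.]
tool-frame off 0.0182 -0.0458 (want .018,-.045)
post ang est 159.57640753561117
160.0 (array([-0.0004,  0.0009,  0.0029]), array([ 0.01 , -0.018,  0.014]))
168.0 (array([-0.0068, -0.0011,  0.0028]), array([ 0.011, -0.017, -0.265]))
```

View pics/s5.png

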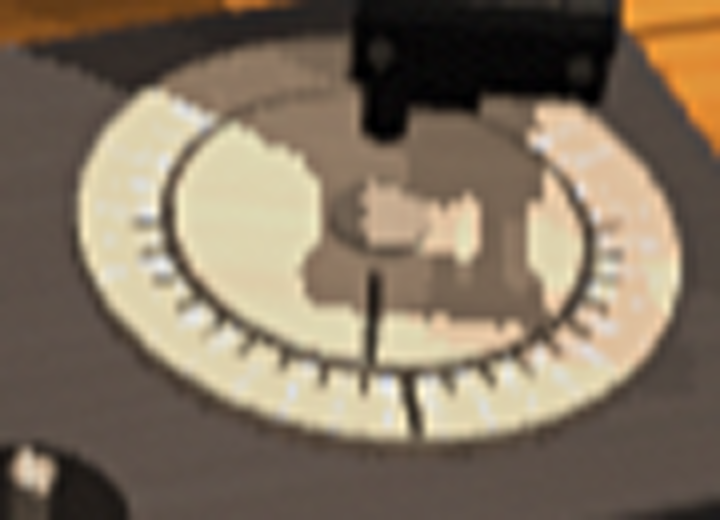

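The mark's end at (370,362) has reached the tick just before the long line at (408,375), so about 8–9° remain.

>>> servo_tool:
  moves: "-0.0015 0 0.001 0 -0.005 -0.04 1;-0.0015 -0.0003 0 0 -0.005 -0.05 1;-0.0015 -0.0003 0 0 -0.005 -0.05 1;-0.001 0 0 0 0 -0.04 1;0 0 0 0 0 0 1"

```text
time_s: 7.42
tool_pos: [0.5433, 0.1921, 0.0561]
tool_rot: [179.7, -0.1, 76.0]
force: [0.3, 1.6, 0.7]
grip_width: 0.0005
```

```bash
python3 st.py 168;python3 look.py s6
```

```text
t 7.4167 [0.5433 0.1921 0.0561] [ 1.7972e+02 -8.0000e-02  7.5990e+01] F [0.3 1.6 0.7] j7 [ 26.  31. -59. 104.  30.  63. -58.]
tool-frame off 0.018 -0.0454 (want .018,-.045)
post ang est 165.37187525228472
168.0 (array([-0.0021, -0.0002,  0.0021]), array([ 0.01 , -0.003, -0.07 ]))
```

View pics/s6.png

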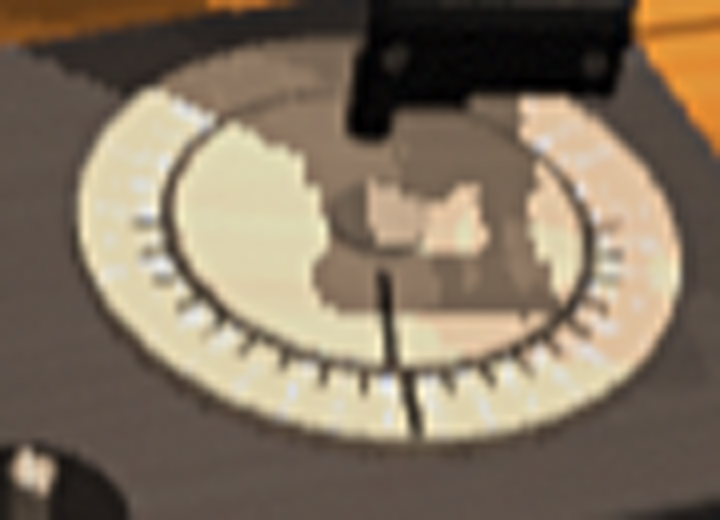

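The mark's end extends to about (393,374) and the line starts at (406,374), leaving about 3°.

>>> servo_tool:
  moves: "-0.0015 0 0.0005 0 0 -0.03 1;-0.001 0 0 0 0 -0.03 1;0 0 0 0 0 0 1"

```text
time_s: 7.72
tool_pos: [0.5424, 0.1901, 0.0558]
tool_rot: [179.7, -0.1, 77.8]
force: [-0.3, 1.8, 1.1]
grip_width: 0.0005
```

```bash
python3 st.py 168;python3 look.py s7
```

```text
t 7.7167 [0.5424 0.1901 0.0558] [ 1.7975e+02 -1.0000e-01  7.7830e+01] F [-0.3  1.8  1.1] j7 [ 26.  31. -60. 104.  30.  63. -56.]
tool-frame off 0.0172 -0.0452 (want .018,-.045)
post ang est 168.20666108511506
168.0 (array([0.0002, 0.0002, 0.0018]), array([ 0.009, -0.004, -0.006]))
```

View pics/s7.png

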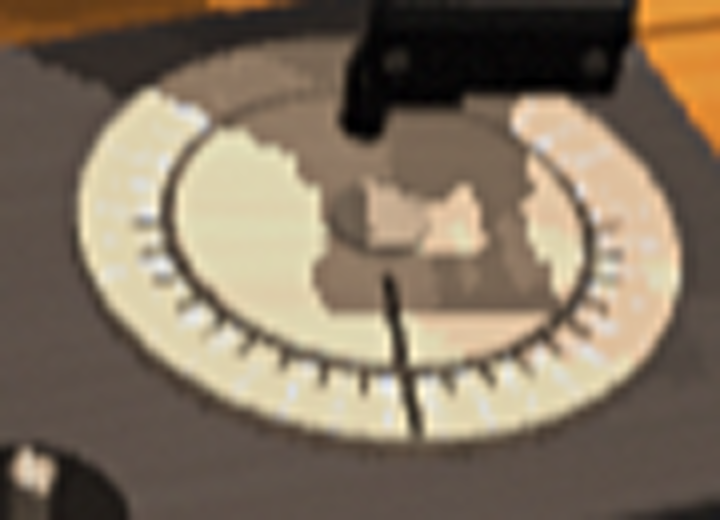

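The mark, (388,278) to (402,360), now runs straight into the long line, (406,375) to (418,437). I'll back off and check from above.

>>> servo_tool:
  moves: "0.005 0 0 0 0 0 1;0.008 0 0 0 0 0 1;0.008 0 0 0 0 0 1;0 0 -0.03 0 0 0 1;0 0 -0.04 0 0 0 1;0 0 -0.04 0 0 0 1;0 0 -0.04 0 0 0 1;0 0 -0.03 0 0 0 1;0 0 0 0 0 0 1"

```text
time_s: 8.52
tool_pos: [0.5456, 0.2119, 0.2392]
tool_rot: [-179.8, 0.4, 77.8]
force: [0.2, 0.9, -0.1]
grip_width: 0.0009
```

```bash
python3 st.py;python3 look.py s8
python3 - <<'E'
from h import *
from cell import env
o=env.get_obs()
c=env.read_camera('wrist');np.savez('pics/w8.npz',tp=o['tool_pos'],tr=o['tool_rot'],**c)
cv2.imwrite('pics/w8.png',c['img'][:,:,::-1])
print(rel(o,[.50,.13,.2334],6), rel(o,[.56,-.02,.2334],6))
E
```

```text
t 8.5167 [0.5456 0.2119 0.2392] [-179.84    0.41   77.82] F [ 0.2  0.9 -0.1] j7 [ 28.  22. -66.  90.  21.  81. -52.]
tool-frame off 0.0392 -0.0467 (want .018,-.045)
post ang est 138.95662217768609
(array([-0.0891, -0.0267,  0.0044]), array([0.003, 0.02 , 2.507])) (array([-0.2231,  0.0636,  0.0051]), array([0.003, 0.02 , 2.507]))
```

View pics/w8.png

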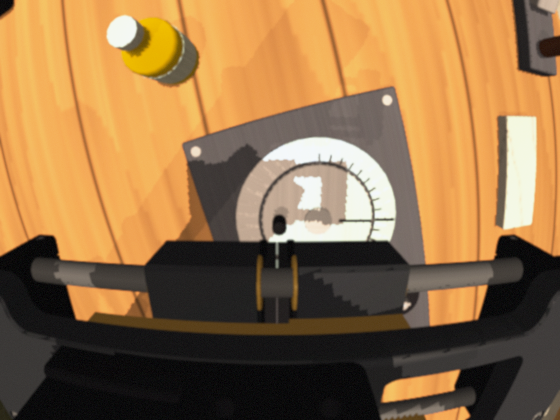

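View pics/s8.png

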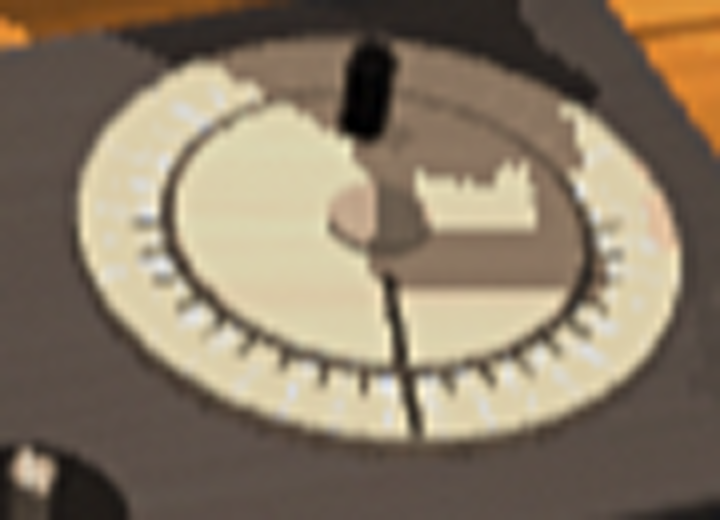

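Run:
```python
import cv2
a=cv2.imread('pics/w8.png')[130:245,230:405];cv2.imwrite('pics/w8c.png',cv2.resize(a,None,fx=4.5,fy=4.5,interpolation=cv2.INTER_CUBIC))
```

```text
(no output)
```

View pics/w8c.png

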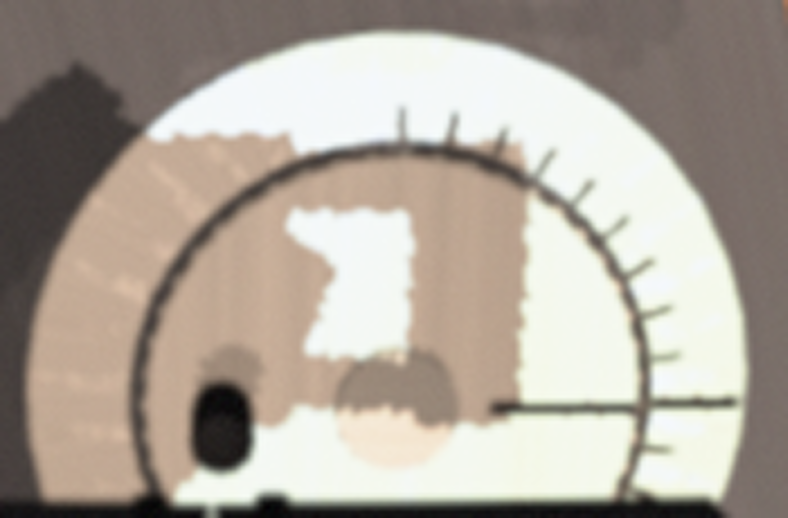

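Seen from above, the mark, (492,408) to (632,408), meets the long line, (652,404) to (736,401), within about 0.8° (roughly 1 mm). The dial is at rest and set, so I'll go to the left side of the lever grip.

Run:
```python
from h import *
from cell import env
o=env.get_obs();print(o['time_s'],rel(o,[.536,-.040,.20],78),rel(o,[.536,-.040,.20],106))
```

```text
8.6167 (array([-0.2461,  0.0454,  0.0367]), array([-0.016,  0.021, -0.006])) (array([-0.2461,  0.0454,  0.0367]), array([-0.021,  0.017, -0.983]))
```

>>> servo_tool:
  moves: "-0.034 0.006 0.004 0 0 0 1;-0.034 0.006 0.004 0 0 0 1;-0.034 0.006 0.004 0 0 0 1;-0.034 0.006 0.004 0 0 0 1;-0.034 0.006 0.004 0 0 0 1;-0.034 0.006 0.004 0 0 0 1;-0.02 0.006 0.004 0 0 0 1;0 0 0 0 0 -0.2 1;0 0 0 0 0 -0.2 1;0 0 0 0 0 -0.2 1;0 0 0 0 0 -0.2 1;0 0 0 0 0 -0.15 1;0 0 0 0 0 0 1"

```text
time_s: 9.7
tool_pos: [0.5235, -0.0303, 0.1822]
tool_rot: [-177.3, -0.4, 106.5]
force: [0.0, 0.2, -0.2]
grip_width: 0.0001
```

```bash
cat > lv.py <<'E'
from h import *
from cell import env
import sys
o=env.get_obs();p=o['tool_pos'];c=np.array([.632,-.0525])
y=o['tool_rot'][2];f=lambda ps:(np.array([np.cos(np.radians(ps)),np.sin(np.radians(ps))]),np.array([np.sin(np.radians(ps)),-np.cos(np.radians(ps))]))
X,Y=f(y);v=p[:2]-c
print('t',o['time_s'],p.round(4),o['tool_rot'].round(2),'F',o['force'].round(1),'j',o['qpos'].round(0))
k=(v@X-.0195)/.09
print('off',(v@X).round(4),(v@Y).round(4),'lever if touching',(y-270+360-np.degrees(np.arcsin(k))-183.5+90+360+0)%360-0)
for a in map(float,sys.argv[1:]):   # a = lever joint deg
    th=a-176.5;ps=th-90+360
    X,Y=f(ps);off=.0195 if len(sys.argv)>2 else .0195
    print(a,rel(o,np.r_[c+off*X-.088*Y,.046],ps))
E
python3 lv.py 13
python3 - <<'E'
from h import *
from cell import env
o=env.get_obs();print(rel(o,[.537,-.043,.10],106))
E
```

```text
t 9.7 [ 0.5235 -0.0303  0.1822] [-177.27   -0.4   106.5 ] F [ 0.   0.2 -0.2] j [ 61.  20. -72. 101.  20.  76.   1.]
off 0.0521 -0.0977 lever if touching 81.78405977146093
13.0 (array([-0.0335,  0.0162,  0.1354]), array([-0.095, -0.014,  0.   ]))
(array([-0.0166,  0.0133,  0.0816]), array([-0.095, -0.014,  0.018]))
```

Joint 3 is close to its limit (-72 of -79), so I'll turn the tool back and push with the finger's back face (tool +y) instead.

>>> servo_tool:
  moves: "0 0 0 -0.03 0 0.2 1;0 0 0 -0.03 0 0.2 1;0 0 0 -0.02 0 0.2 1;0 0 0 0 0 0.2 1;0 0 0 0 0 0.2 1;0 0 0 0 0 0.2 1;0 0 0 0 0 0.2 1;0 0 0 0 0 0.2 1;0 0 0 0 0 0.2 1;0 0 0 0 0 0.2 1;0 0 0 0 0 0.2 1;0 0 0 0 0 0.2 1;0 0 0 0 0 0.2 1;0 0 0 0 0 0.2 1;0 0 0 0 0 0 1"

```text
time_s: 10.95
tool_pos: [0.5101, -0.03, 0.1619]
tool_rot: [-178.9, 2.0, 20.3]
force: [0.6, -0.3, -0.1]
grip_width: 0.0005
```

Run:
```python
from h import *
from cell import env
o=env.get_obs();print(o['time_s'],o['tool_pos'],o['tool_rot'],o['qpos'].round(0));print(rel(o,[.534,-.035,.10],20))
c=env.read_camera('wrist');np.savez('pics/w9.npz',tp=o['tool_pos'],tr=o['tool_rot'],**c)
cv2.imwrite('pics/w9.png',c['img'][:,:,::-1])
```

```text
10.95 [ 0.51009657 -0.02998751  0.16188923] [-178.8790227     2.01788934   20.28136365] [ 52.  13. -57. 105.  11.  71. -78.]
(array([0.0229, 0.0142, 0.0609]), array([-0.039,  0.071,  0.009]))
```

View pics/w9.png

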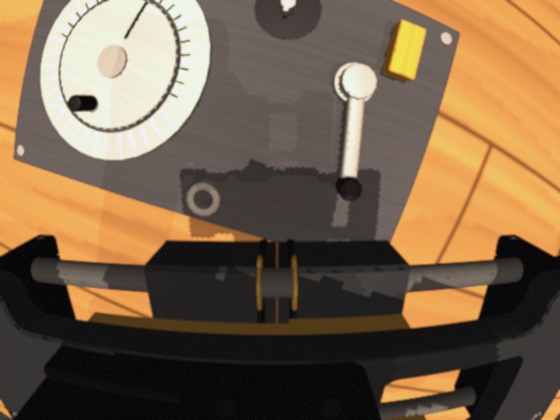

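The lever pivot is at (355,82), its grip at (349,188) and the nut at (203,200). The mark still runs into the long line near (143,8).

Run:
```python
from h import *
d=dict(np.load('pics/w9.npz'));tool=[d.pop('tp'),d.pop('tr')]
F=lambda u,v,z:onz(d,u,v,z,tool).round(4)
p=F(355,82,.043);t=F(349,187,.055);print('piv',p,'tip',t,'nut',F(203,199,.034),np.degrees(np.arctan2(*(t-p)[[1,0]])),np.hypot(*(t-p)[:2]))
```

```text
piv [ 0.6297 -0.0514  0.043 ] tip [ 0.5472 -0.0768  0.055 ] nut [0.4881 0.0356 0.034 ] -162.88751108222795 0.0863215500324224
```

>>> servo_tool:
  moves: "0.008 0.003 0.015 -0.02 0.02 0 1;0.008 0.003 0.015 -0.02 0.02 0 1;0.008 0.003 0.015 0 0.02 0 1;0.004 0.002 0.015 0 0.01 0 1;0 0 0 0 0 0 1;0 0 0 0 0 0 1"

```text
time_s: 11.5
tool_pos: [0.5381, -0.03, 0.0961]
tool_rot: [-180.0, 0.2, 21.2]
force: [-0.9, -0.5, -0.0]
grip_width: 0.0003
```

```bash
cat > lv.py <<'E'
from h import *
from cell import env
import sys
o=env.get_obs();p=o['tool_pos'];c=np.array([.631,-.052])
print('t',o['time_s'],p.round(4),o['tool_rot'].round(2),'F',o['force'].round(1),'j',o['qpos'].round(0))
for s in sys.argv[1:]:   # lever_deg,offset,yaw,z
    a,off,ps,z=map(float,s.split(','))
    t=np.radians(a-176.5);P=c+.088*np.array([np.cos(t),np.sin(t)])+off*np.array([np.sin(t),-np.cos(t)])
    print(s,P.round(4),*rel(o,np.r_[P,z],ps))
E
python3 lv.py 13,.036,18,.1 13,.036,18,.047
```

```text
t 11.5 [ 0.5381 -0.03    0.0961] [-1.7997e+02  1.6000e-01  2.1220e+01] F [-0.9 -0.5 -0. ] j [ 48.  20. -55. 107.  18.  63. -82.]
13,.036,18,.1 [ 0.5364 -0.0425] [-0.0061  0.011  -0.0039] [-0.001  0.006  0.112]
13,.036,18,.047 [ 0.5364 -0.0425] [-0.0059  0.011   0.0491] [-0.001  0.006  0.112]
```

>>> servo_tool:
  moves: "-0.003 0.003 0.015 0 0 0.04 1;-0.003 0.003 0.015 0 0 0.04 1;0 0.001 0.015 0 0 0.03 1;0 0 0.005 0 0 0 1;0 0 0 0 0 0 1"

```text
time_s: 11.92
tool_pos: [0.5357, -0.0388, 0.0478]
tool_rot: [179.9, 0.0, 18.2]
force: [-0.2, 0.0, -0.1]
grip_width: 0.0004
```

```bash
python3 lv.py 13,.027,18,.047 23,.025,25,.047
```

```text
t 11.9167 [ 0.5357 -0.0388  0.0478] [1.7992e+02 5.0000e-02 1.8210e+01] F [-0.2  0.  -0.1] j [ 46.  23. -52. 109.  21.  58. -87.]
13,.027,18,.047 [ 0.539  -0.0511] [-0.0007  0.0127  0.0009] [0.003 0.002 0.007]
23,.025,25,.047 [ 0.5411 -0.0689] [-0.0043  0.0303  0.0009] [ 0.003  0.002 -0.237]
```

>>> servo_tool:
  moves: "0 0.005 0 0 0 0 1;0 0.005 0 0 0 0 1;0 0.004 0 0 0 0 1;-0.001 0.004 0 0 0 -0.08 1;-0.001 0.004 0 0 0 -0.08 1;-0.001 0.004 0 0 0 -0.08 1"

```text
time_s: 12.42
tool_pos: [0.5446, -0.0655, 0.0529]
tool_rot: [179.8, -0.2, 25.5]
force: [-1.7, 1.6, -1.8]
grip_width: 0.0006
```

```bash
python3 lv.py 23,.025,25,.047 33,.025,35,.047 43,.025,45,.047;python3 - <<'E'
from h import *
from cell import env
c=env.read_camera('scene');cv2.imwrite('pics/s10.png',cv2.resize(c['img'][170:280,220:430,::-1],None,fx=3.8,fy=3.8,interpolation=cv2.INTER_CUBIC))
E
```

```text
t 12.4167 [ 0.5446 -0.0655  0.0529] [179.76  -0.18  25.54] F [-1.7  1.6 -1.8] j [ 49.  24. -53. 108.  22.  59. -78.]
23,.025,25,.047 [ 0.5411 -0.0689] [-0.0046  0.0015  0.0059] [ 0.009 -0.006  0.019]
33,.025,35,.047 [ 0.5454 -0.0842] [-0.0074  0.0172  0.006 ] [ 0.009 -0.006 -0.33 ]
43,.025,45,.047 [ 0.5523 -0.0986] [-0.0073  0.0332  0.0061] [ 0.01  -0.005 -0.679]
```

View pics/s10.png

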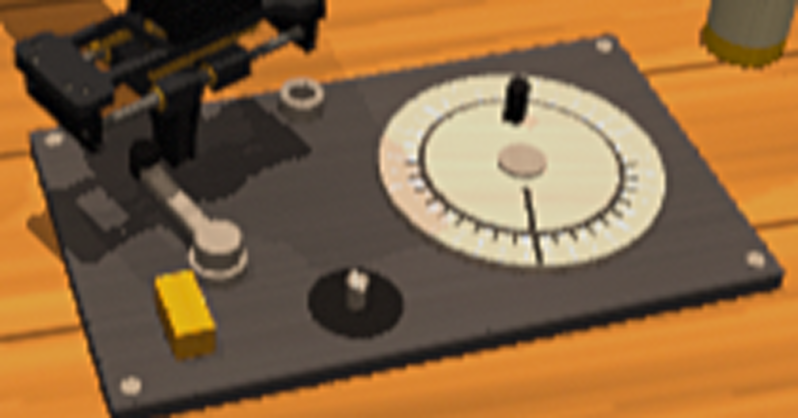

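The scene crop shows the fingers against the grip at (150,160), and the mark still on the line.

>>> servo_tool:
  moves: "-0.002 0.004 0.0015 0 0 -0.08 1;-0.002 0.004 0.0015 0 0 -0.08 1;-0.0015 0.004 0.0015 0 0 -0.08 1;-0.001 0.004 0.0015 0 0 -0.08 1;-0.001 0.004 0.001 0 0 -0.08 1;-0.001 0.004 0.001 0 0 -0.08 1;-0.001 0.004 0.001 0 0 -0.08 1"

```text
time_s: 13.05
tool_pos: [0.5545, -0.0943, 0.0491]
tool_rot: [179.6, -0.4, 42.0]
force: [-1.4, 1.9, 0.9]
grip_width: 0.0003
```

```bash
python3 lv.py 33,.025,35,.047 43,.025,45,.047 53,.025,50,.047
```

```text
t 13.05 [ 0.5545 -0.0943  0.0491] [179.61  -0.36  42.04] F [-1.4  1.9  0.9] j [ 53.  27. -55. 106.  25.  60. -60.]
33,.025,35,.047 [ 0.5454 -0.0842] [-0.0001 -0.0135  0.0021] [ 0.013 -0.013  0.246]
43,.025,45,.047 [ 0.5523 -0.0986] [-0.0046  0.0018  0.0021] [ 0.014 -0.012 -0.103]
53,.025,50,.047 [ 0.5616 -0.1116] [-0.0063  0.0176  0.0022] [ 0.014 -0.011 -0.278]
```

>>> servo_tool:
  moves: "-0.002 0.004 0.0015 0 0 -0.08 1;-0.002 0.004 0.001 0 0 -0.08 1;-0.0015 0.004 0.001 0 0 -0.08 1;-0.0015 0.004 0.001 0 0 -0.08 1;-0.001 0.004 0.001 0 0 -0.08 1;-0.001 0.004 0.0005 0 0 -0.08 1;-0.001 0.004 0.0005 0 0 -0.08 1"

```text
time_s: 13.63
tool_pos: [0.5715, -0.1192, 0.0471]
tool_rot: [179.5, -0.5, 58.5]
force: [-0.1, 1.6, 0.9]
grip_width: 0.0006
```

```bash
python3 lv.py 63,.025,60,.047 73,.025,70,.047 83,.025,75,.047
```

```text
t 13.6333 [ 0.5715 -0.1192  0.0471] [179.47  -0.49  58.55] F [-0.1  1.6  0.9] j [ 55.  31. -57. 103.  29.  61. -44.]
63,.025,60,.047 [ 0.573  -0.1227] [-0.0022  0.0031  0.0001] [ 0.019 -0.017 -0.051]
73,.025,70,.047 [ 0.5861 -0.1317] [-0.0031  0.019   0.0003] [ 0.02  -0.015 -0.4  ]
83,.025,75,.047 [ 0.6007 -0.1383] [-0.0011  0.0348  0.0004] [ 0.021 -0.014 -0.574]
```

>>> servo_tool:
  moves: "-0.001 0.004 0.0005 0.003 -0.003 -0.08 1;-0.001 0.004 0.0005 0.003 -0.003 -0.08 1;-0.001 0.004 0.0005 0.003 -0.003 -0.07 1;-0.0005 0.004 0.0005 0.003 -0.003 -0.07 1;-0.0005 0.004 0.0005 0.003 -0.003 -0.06 1"

```text
time_s: 14.05
tool_pos: [0.5882, -0.1316, 0.047]
tool_rot: [180.0, -0.1, 69.1]
force: [-0.6, 1.4, -0.3]
grip_width: 0.0004
```

```bash
python3 lv.py 73,.025,70,.047 79,.025,73,.047 83,.025,75,.047;python3 - <<'E'
from h import *
from cell import env
c=env.read_camera('scene');cv2.imwrite('pics/s11.png',cv2.resize(c['img'][170:280,220:430,::-1],None,fx=3.8,fy=3.8,interpolation=cv2.INTER_CUBIC))
E
```

```text
t 14.05 [ 0.5882 -0.1316  0.047 ] [ 1.7996e+02 -1.1000e-01  6.9110e+01] F [-0.6  1.4 -0.3] j [ 55.  34. -57. 100.  32.  64. -34.]
73,.025,70,.047 [ 0.5861 -0.1317] [-0.0009 -0.0019  0.    ] [ 0.001 -0.004 -0.031]
79,.025,73,.047 [ 0.5947 -0.136 ] [-0.0018  0.0076  0.    ] [ 0.001 -0.004 -0.136]
83,.025,75,.047 [ 0.6007 -0.1383] [-0.0018  0.014   0.    ] [ 0.001 -0.004 -0.206]
```

View pics/s11.png

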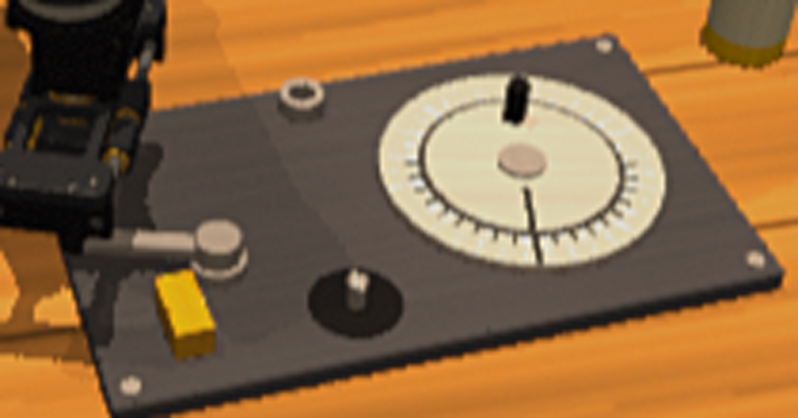

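>>> servo_tool:
  moves: "-0.001 0.003 0 0 0 -0.04 1;-0.0005 0.003 0 0 0 -0.04 1;-0.0005 0.003 0 0 0 -0.04 1;-0.0005 0.002 0 0 0 -0.03 1"

```text
time_s: 14.43
tool_pos: [0.5985, -0.138, 0.0475]
tool_rot: [180.0, -0.2, 73.6]
force: [-1.4, 1.8, 0.2]
grip_width: 0.0006
```

>>> servo_tool:
  moves: "-0.0005 0.002 0 0 0 -0.03 1;0 0.002 0 0 0 0 1"

```text
time_s: 14.6
tool_pos: [0.6025, -0.1397, 0.0476]
tool_rot: [-180.0, -0.2, 74.6]
force: [-1.4, 1.1, -0.4]
grip_width: 0.0004
```

```bash
python3 lv.py 83,.025,75,.047
```

```text
t 14.6 [ 0.6025 -0.1397  0.0476] [-1.7999e+02 -1.7000e-01  7.4600e+01] F [-1.4  1.1 -0.4] j [ 54.  36. -58.  97.  33.  65. -28.]
83,.025,75,.047 [ 0.6007 -0.1383] [ 0.0009 -0.0021  0.0006] [-0.    -0.006 -0.014]
```

One more touch towards the stop, then back off and up.

>>> servo_tool:
  moves: "0 0.002 0 0 0 0 1;0 0.001 0 0 0 0 1"

```text
time_s: 14.77
tool_pos: [0.6057, -0.1405, 0.0475]
tool_rot: [-180.0, -0.2, 74.6]
force: [-0.6, 1.4, -0.6]
grip_width: 0.0005
```

>>> servo_tool:
  moves: "0 0.0015 0 0 0 0 1;0 0.0015 0 0 0 0 1"

```text
time_s: 14.93
tool_pos: [0.6068, -0.1407, 0.0474]
tool_rot: [-179.7, -0.1, 74.6]
force: [-7.7, 1.8, 5.8]
grip_width: 0.0005
```

Run:
```python
from h import *
from cell import env
print(env.get_obs()['force'])
c=env.read_camera('scene');cv2.imwrite('pics/s12.png',cv2.resize(c['img'][170:280,220:430,::-1],None,fx=3.8,fy=3.8,interpolation=cv2.INTER_CUBIC))
```

```text
[-7.70892391  1.84060232  5.76204419]
```

View pics/s12.png

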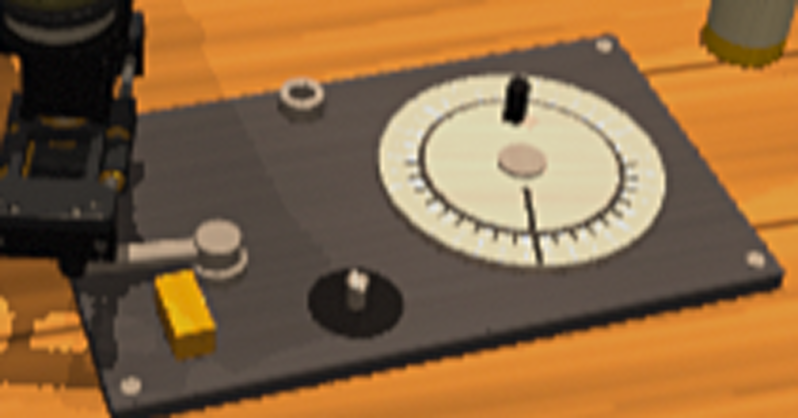

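The force rose to 8 N, so the lever is at its stop. I'll back off along -y, then lift.

>>> servo_tool:
  moves: "0 -0.006 0 0 0 0 1;0 -0.01 0 0 0 0 1;0 -0.01 0 0 0 0 1;0 0 -0.03 0 0 0 1;0 0 -0.035 0 0 0 1;0 0 -0.035 0 0 0 1;-0.02 -0.02 -0.02 0 0 0 1;-0.02 -0.03 0 0 0 0 1;-0.02 -0.03 0 0 0 0 1;0 0 0 0 0 0 1;0 0 0 0 0 0 1;0 0 0 0 0 0 1"

```text
time_s: 15.98
tool_pos: [0.4805, -0.18, 0.171]
tool_rot: [179.9, 0.8, 74.0]
force: [-0.3, 0.6, -0.4]
grip_width: 0.0006
```

Run:
```python
from h import *
from cell import env
o=env.get_obs();print(o['time_s'],o['tool_pos'],o['force'],abs(o['joint_velocities']).max())
c=env.read_camera('scene');cv2.imwrite('pics/s13.png',cv2.resize(c['img'][160:280,60:440,::-1],None,fx=2.1,fy=2.1,interpolation=cv2.INTER_CUBIC))
cv2.imwrite('pics/s13d.png',cv2.resize(c['img'][185:250,310:400,::-1],None,fx=8,fy=8,interpolation=cv2.INTER_CUBIC))
c=env.read_camera('top');cv2.imwrite('pics/t13.png',cv2.resize(c['img'][150:270,140:440,::-1],None,fx=2.6,fy=2.6,interpolation=cv2.INTER_CUBIC))
```

```text
15.9833 [ 0.48054848 -0.1799705   0.17102366] [-0.26533717  0.55289277 -0.44422759] 2.1918741830038893
```

View pics/s13.png

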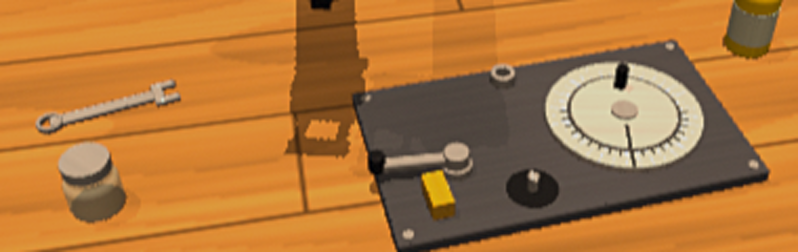

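View pics/s13d.png

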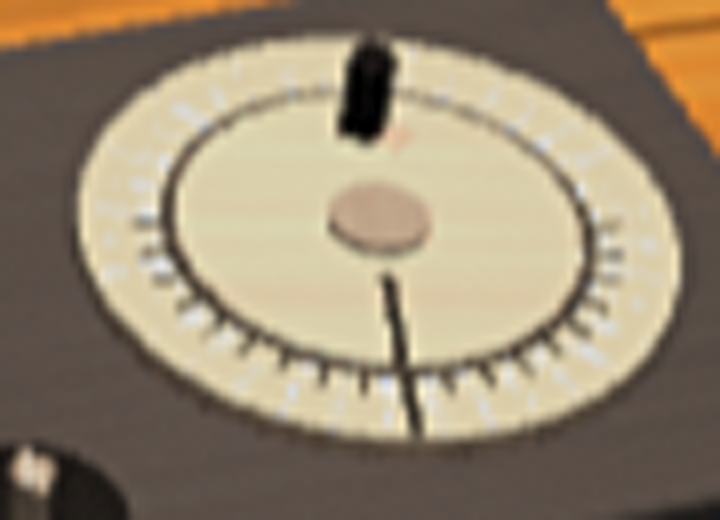

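View pics/t13.png

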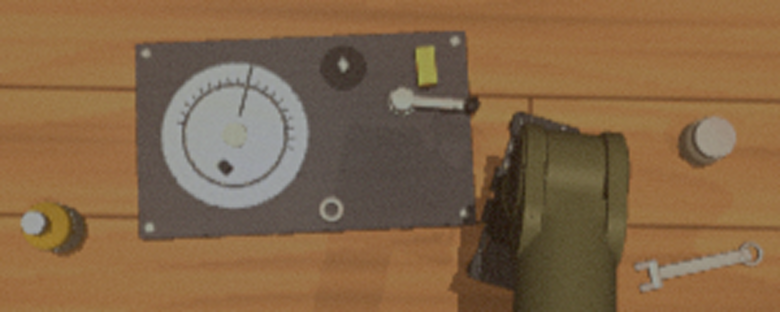

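The mark runs into the long line. The lever points right, with its pivot at (402,99) and grip at (471,104) in the top crop. The loose things are where they were and the robot is clear of everything.

```bash
python3 -c "
from cell import env
print(env.sign_off())"
```

```text
the job is handed in; nothing more can be done
None
```

The dial is set on the long line and the clamp lever is locked over to the right. The job was handed in at about 16 s of the 72 s allowed; no verdict was reported.

- **Dial:** I pushed it anticlockwise about 72° with the closed fingertips against its post. Every force reading I took was about 3 N or less. After I backed off, the wrist view put the mark within about 0.8° (roughly 1 mm) of the long line. The scene view showed it still in line after the lever push.
- **Lever:** I pushed it right until it met its stop, at about 83° by my geometry. Force readings were about 2–3 N on the way and about 10 N in all at the stop. The final scene and top views show it fully over.
- **Loose things:** The block, nut, wrench, jar and glue look unmoved in the final views. I judged this by eye and did not measure it.
- **Robot:** It ended clear of everything, with the force reading near zero.

**Change on the way:** I first approached the lever with a different tool angle, but joint 3 came near its limit (-72° of -79°). I turned back before touching anything and pushed with the back of a finger instead.

**Disagreement:** Position estimates for the same points differed by up to about 8 mm between cameras, worst at the router bit and 2–7 mm elsewhere. I therefore made the final alignment by comparing mark and line within one picture.

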